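# Switch on the under-shelf work lamp

## Robot

A 7-joint arm with a two-finger parallel gripper is mounted at the origin on a cart in front of the work surface, level with it; the furniture and walls round the work are solid. World frame = base frame: x ahead of the robot, y to its left, z up, the work surface at z = 0. Lengths are in m, angles in rad, forces in N, time in s.
With the tool pointing down it reaches from about 0.425 to 0.925 m from the base axis. Payload 6.8 kg.
Tool frame: the origin (TCP) lies at the very end of the fingers, on their centre line; the grasp point (between the pads) lies 19 mm behind it; y points along the fingers, x is the direction in which the jaws open and shut, and the axes are right-handed (so a half turn about y gives the same grasp; the last joint's range is limited). The gripper opens to 85 mm and grips with 20 to 120 N. Pads are 22 mm wide; open, the fingers measure 114 mm over their backs; the gripper's body (76 mm by 85 mm) begins 54 mm behind the grasp point. The pads swing forward as they close: fully open they stand 13 mm farther back than shut.
Start: joints at [-1.332, 0.477, 0.022, 1.555, -0.011, 1.109, -0.083], TCP at [0.229, 0.635, 0.231] pointing down, gripper open.
Joint ranges: [-2.96, 2.96], [-0.34, 2.1], [-1.41, 1.46], [0.24, 2.44], [-1.37, 4.51], [0.17, 1.92], [-2.96, 2.96]. Speed limits (rad/s): [2.39, 2.39, 3.14, 3.14, 3.14, 3.14, 3.14].

## Interface

Orientations are given as a rotation vector (axis times angle).
In Python, from bench import r, imaging gives the robot as it stands.
- The arm moves only by the shell command python3 -m jog 'ROWS' [FORCE]. ROWS is text: rows parted by semicolons, each of 7 numbers parted by spaces: the turn, a rotation vector about the tool's x, y, z in degrees, then the shift along the tool's x, y, z in mm, then the opening, from 0 (shut) to 1 (fully open). A call has exactly 5 rows; each row shifts and turns the commanded pose from where the row before left it, along the tool's axes as they then stand; what a row does not reach is not made up. A row lasts 1/12 s, in which the tool goes at most 41.7 mm and 7.16 degrees, less where a joint would pass 70% of its speed; a pose out of reach is approached as far as the arm can. A call with a gripper value outside its range is refused whole. The fingers move at their own pace and stop on an object; FORCE is the grip in N (left out, the last holds). Time passes only in rows, so rows that do not move let the fingers close, or fill a call up. It gives the time, the measured TCP pose, the force and the opening at its end, in the units of the state.
- r.get_obs(): the state, without advancing time (a new reading comes with each control period).
- imaging.grab_frame(name): name is "scene" or "top" or "wrist"; returns a dict with "color" (384x512x3 uint8, red, green, blue), "z_map" (384x512 float32, m along the optical axis (not along the pixel's ray), 0 where there is no reading), "fx", "fy", "cx", "cy" (pixels), "world_to_cam" (4x4, takes a point from world to camera coordinates); the wrist camera has in their place "hand_eye" (4x4, takes a point from camera to tool coordinates, whose origin is the TCP and whose axes are the tool frame's). Camera axes: x right, y up, looking along -z (the intrinsics and any distortion apply to the point x, -y, -z); pixel columns grow to the right and rows downward; lengths in m; the calibration is good to about 2 mm. The wrist camera is an equidistant fisheye: a pixel r from the principal point sees the ray r / f radians off the axis. A picture is of the moment at which its call begins: read the wrist's pose just before it.
- r.hand_in(): hands the job in, once; it reports no verdict.
The state is a dict: "clock": time; "joints": joint angles; "qvel": joint speeds; "tau": joint torques, N m; "tcp_pos": TCP position; "orientation": TCP orientation; "contact_force": force on the tool from outside, world axes, zero at the start; "moment": the same for the moment, N m; "grip_width": finger opening in m.
Only numpy, scipy, OpenCV 4.12 (cv2) and the standard library are available. Lean on these libraries where they do the work, as an engineer would, in place of code of your own. Each camera call takes 0.05 s, during which the arm holds its last target.

## Task

Switch on the work lamp under the little bench shelf: its switch is the wide bar-shaped key tucked up under the overhanging front lip. Come from below the lip and push the key fully home, then let go; do not press the round fan key beside it.

Things in the scene. Friction and masses are not known exactly. Their poses are not given: they have to be found in the camera images.
- lamp_switch_face (a point): Lamp switch: off-white bar key, flat face 50 mm wide (y) by 20 mm along its slope, facing down and to the front at 45 degrees. Point: middle of the face, moves with the key. x level, from the front in under the shelf; y along the front edge; z up. Key out: the board's underside is 46 mm above, its front edge 12 mm in front (-x).
- lamp_switch (a joint): Lamp key travel, m: 0 out (off), 0.008 fully home at a stop (on). Moves square to its face, inward and up in equal parts (+x and +z of the face point); friction about 3 N, no spring, stays where left. The overhanging shelf board is grey, 9 mm thick, 240 mm wide, top 209 mm above the table. Below and in front of the keys it is free; things up to 50 mm high may lie there.
- fan_switch_face (a point): Fan switch, to be left alone: off-white round key 28 mm in diameter, under the same lip at the same height and slope, 90 mm from the lamp key along the front edge (either one may be at the left). Point: middle of its face; axes as for the lamp key. Both keys stand proud of black housings (lamp 64 mm, fan 46 mm wide).
- fan_switch (a joint): Fan key travel, m: 0 out (off), 0.008 fully home; friction about 3 N, stays where left.

How it is judged:
By the outcome, as a careful person would: the job done as asked, in the order asked, and still so for the second after the job is handed in, with the robot touching nothing.
It also fails if it takes over 32 s, if anything falls off the work surface, if the arm or the gripper's body presses on something with over 40 N, if the wrist force passes 120 N, or if a joint passes its speed limit or range.

## Working session

There is one attempt and no reset: what is moved stays moved. The work goes in short steps, Python scripts to look and compute and a shell command to move; the robot and the scene stay as the last step left them, time stands still between calls to the robot, and variables do not carry over. Pictures are saved under pics/ and viewed, and the job is handed in when it is done.

```bash
ls; mkdir -p pics; cat > h.py <<'E'
from bench import r, imaging
import numpy as np, cv2
from scipy.spatial.transform import Rotation as R
def save(n,img,s=1):
    cv2.imwrite('pics/'+n, cv2.resize(img[:,:,::-1],None,fx=s,fy=s,interpolation=cv2.INTER_CUBIC))
def pt(f,u,v,z=None):
    if z is None: z=f['z_map'][int(v),int(u)]
    p=np.array([(u-f['cx'])/f['fx']*z, -(v-f['cy'])/f['fy']*z, -z,1])
    return (np.linalg.inv(f['world_to_cam'])@p)[:3]
def load(n):
    return np.load(n,allow_pickle=True).item()
E
python3 - <<'E'
from h import *
np.set_printoptions(precision=4,suppress=True)
o=r.get_obs();print(o)
for n in ['scene','top','wrist']:
    f=imaging.grab_frame(n); np.save(n+'.npy',f,allow_pickle=True); save(n+'0.png',f['color'],1.5)
    print(n,{k:v for k,v in f.items() if k not in('color','z_map')})
E
```

```text
pics
{'clock': 0.0, 'joints': array([-1.3321,  0.4778,  0.0223,  1.5565, -0.0115,  1.1093, -0.0831]), 'qvel': array([-0.0011, -0.    , -0.0017, -0.0001, -0.0008, -0.001 , -0.0004]), 'tau': array([  0.0004, -59.6463,   1.608 , -28.1193,   0.0125,   0.0096,
         0.    ]), 'tcp_pos': array([0.2293, 0.6342, 0.2303]), 'orientation': array([-1.3547, -0.949 ,  0.9514]), 'contact_force': array([-0.1816,  0.1346, -0.876 ]), 'moment': array([0.0295, 0.011 , 0.0283]), 'grip_width': 0.08515052447896056}
scene {'fx': 495.61639474110825, 'fy': 495.61639474110825, 'cx': 258.6378945102917, 'cy': 190.0532948387668, 'world_to_cam': array([[-0.4518, -0.8918,  0.0252,  0.4037],
       [ 0.4   , -0.1772,  0.8992, -0.4028],
       [-0.7974,  0.4163,  0.4368, -0.4581],
       [ 0.    ,  0.    ,  0.    ,  1.    ]])}
top {'fx': 438.972179978268, 'fy': 438.972179978268, 'cx': 250.11827593676338, 'cy': 190.29563602677263, 'world_to_cam': array([[ 0.0098, -0.9999,  0.0139,  0.1386],
       [ 0.9983,  0.0105,  0.0569, -0.6748],
       [-0.057 ,  0.0133,  0.9983, -0.9988],
       [ 0.    ,  0.    ,  0.    ,  1.    ]])}
wrist {'fx': 297.3186396354542, 'fy': 297.3186396354542, 'cx': 258.812757069982, 'cy': 188.52999677691108, 'hand_eye': array([[ 1.    ,  0.0005, -0.0001, -0.0004],
       [-0.0003,  0.3141, -0.9494, -0.1417],
       [-0.0004,  0.9494,  0.3141,  0.0805],
       [ 0.    ,  0.    ,  0.    ,  1.    ]])}
```

View pics/scene0.png

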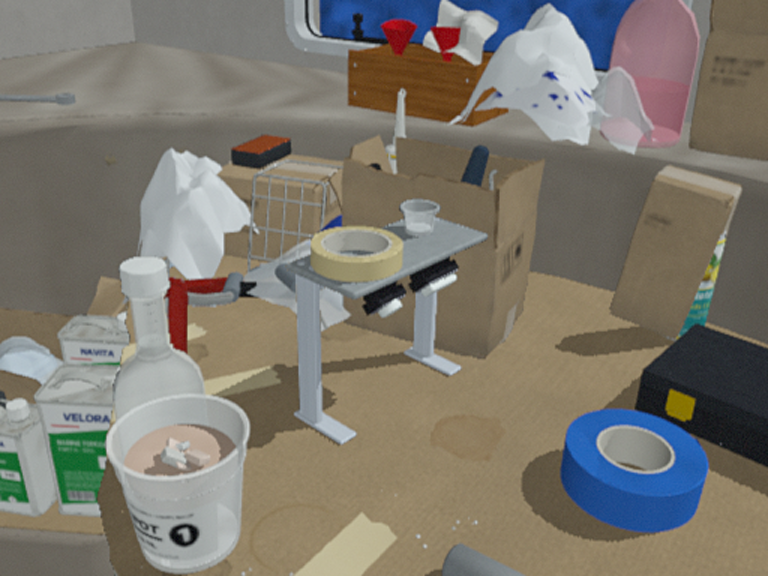

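View pics/top0.png

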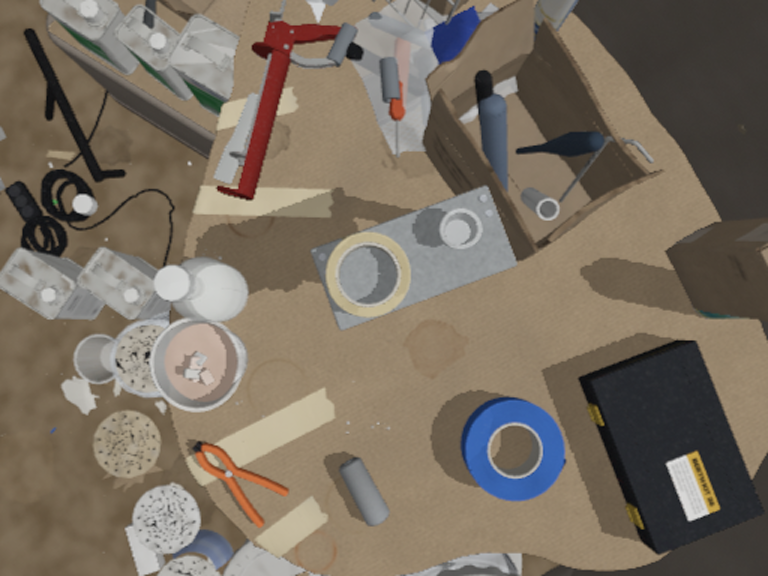

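View pics/wrist0.png

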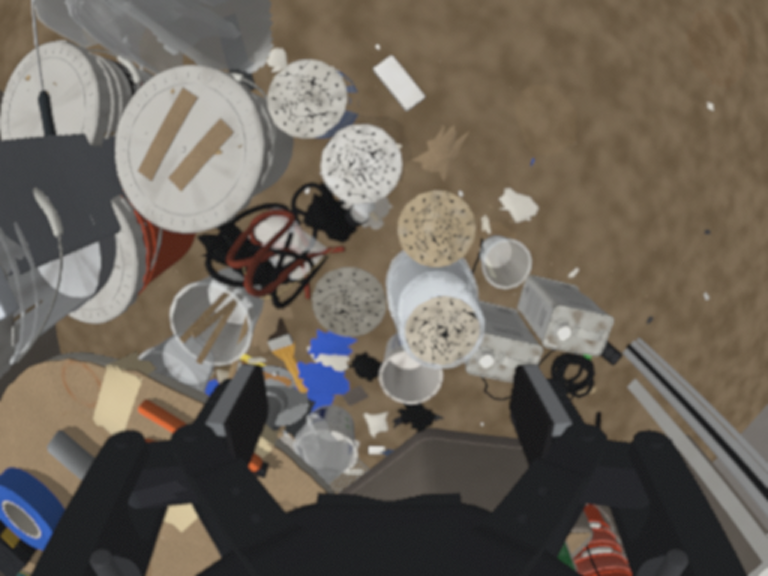

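The scene view shows the shelf and, under its front lip, two housings at about (383,298) and (435,275) in the 1.5x picture. I'll enlarge those and measure the shelf.

```bash
python3 - <<'E'
from h import *
np.set_printoptions(precision=4,suppress=True)
s=load('scene.npy');t=load('top.npy')
save('crop_s.png',s['color'][140:230,180:340],5)
save('crop_t.png',t['color'][110:230,195:355],5)
for u,v in [(208,166),(325,124),(344,175),(227,218),(230,210),(330,170)]: 
    print(u,v,pt(t,u,v), pt(t,u,v,-( 0)+t['z_map'][205,232]))
E
```

```text
208 166 [0.7076 0.2279 0.2084] [0.7042 0.2255 0.2383]
325 124 [0.7901 0.007  0.21  ] [0.7825 0.0136 0.2456]
344 175 [ 0.6936 -0.0298  0.2065] [ 0.6903 -0.0219  0.2408]
227 218 [0.61   0.1908 0.2092] [0.6102 0.1899 0.2334]
230 210 [0.6251 0.1854 0.2087] [0.6248 0.1846 0.2343]
330 170 [ 0.7028 -0.0032  0.2063] [0.6991 0.0036 0.2409]
```

View pics/crop_s.png

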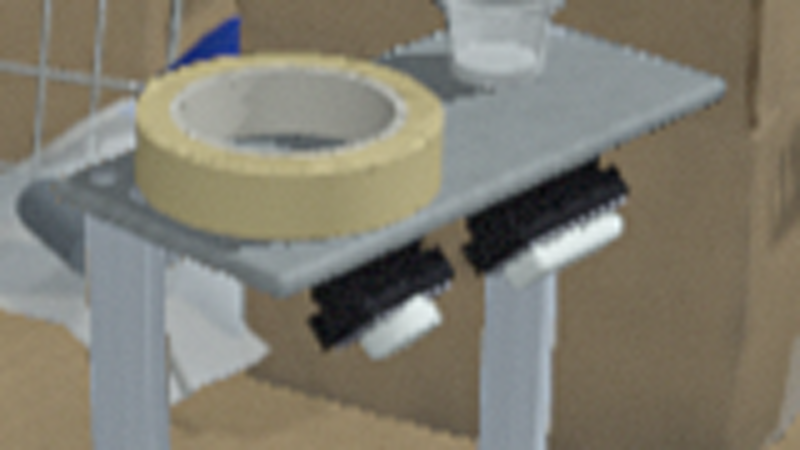

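View pics/crop_t.png

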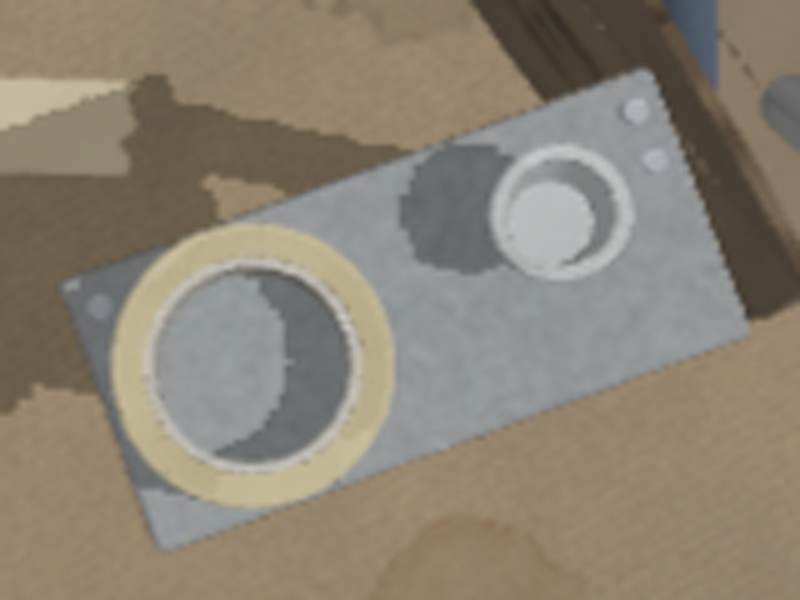

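```bash
cat >> h.py <<'E'
def proj(f,P):
    p=f['world_to_cam']@np.r_[P,1]; return f['cx']+f['fx']*p[0]/-p[2], f['cy']-f['fy']*p[1]/-p[2]
E
python3 - <<'E'
from h import *
np.set_printoptions(precision=4,suppress=True)
s=load('scene.npy');t=load('top.npy')
print('cam',np.linalg.inv(s['world_to_cam'])[:3,3])
# front edge fit from top: pixels of the crop
a=pt(t,195+163/5,110+548/5,t['z_map'][215,229]);b=pt(t,195+747/5,110+335/5,t['z_map'][173,340])
c=pt(t,195+650/5,110+70/5,t['z_map'][126,324]);d=pt(t,195+63/5,110+287/5,t['z_map'][170,209])
print(a,b,c,d, np.linalg.norm(a-b),np.linalg.norm(b-c))
e=(b-a);e[2]=0;e/=np.linalg.norm(e); n=np.array([-e[1],e[0],0]);print(e,n,np.degrees(np.arctan2(n[1],n[0])))
z=np.array([0,0,1])
base=a.copy(); base[2]=.2
mid=(a+b)/2; mid[2]=0
img=cv2.resize(s['color'],None,fx=5,fy=5,interpolation=cv2.INTER_CUBIC)
def P(p): u,v=proj(s,p); return (int(u*5+2),int(v*5+2))
for w in (.2,.209): cv2.line(img,P(np.r_[a[:2],w]),P(np.r_[b[:2],w]),(255,0,0),1)
for uv in [(293,190),(292,192),(300,186),(260,205),(258,207)]:
    print(uv,pt(s,*uv), (pt(s,*uv)-mid)@e,(pt(s,*uv)-mid)@n)
sl=(n-z)/2**.5 # along slope
for L,w in ((0.045,.025),(-.045,.014)):
    f=mid+e*L+n*.012+z*.154
    q=[P(f+e*i*w+sl*j*(.010 if w>.02 else .014)) for i,j in((-1,-1),(1,-1),(1,1),(-1,1))]
    cv2.polylines(img,[np.array(q)],True,(0,255,0),1)
    print(f)
cv2.imwrite('pics/ov.png',img[700:1150,1000:1700,::-1])
E
```

```text
cam [-0.0218  0.4793  0.5521]
[0.607  0.1898 0.2059] [ 0.6895 -0.0299  0.2093] [0.7899 0.0072 0.2108] [0.7046 0.2284 0.2112] 0.23468489872694132 0.10703855187534159
[ 0.3515 -0.9362  0.    ] [0.9362 0.3515 0.    ] 20.5789606838655
(293, 190) [0.6666 0.0497 0.1613] 0.03481131369772071 0.006514224783279103
(292, 192) [0.6643 0.053  0.1589] 0.030926544846217218 0.005527158873066757
(300, 186) [0.6752 0.0297 0.1617] 0.05658713575275768 0.0075799112834658245
(260, 205) [0.6362 0.1324 0.1628] -0.053312316486134936 0.00713263238127086
(258, 207) [0.6362 0.1361 0.1598] -0.05677439829741082 0.008448633410535353
[0.6753 0.0421 0.154 ]
[0.6437 0.1263 0.154 ]
```

View pics/ov.png

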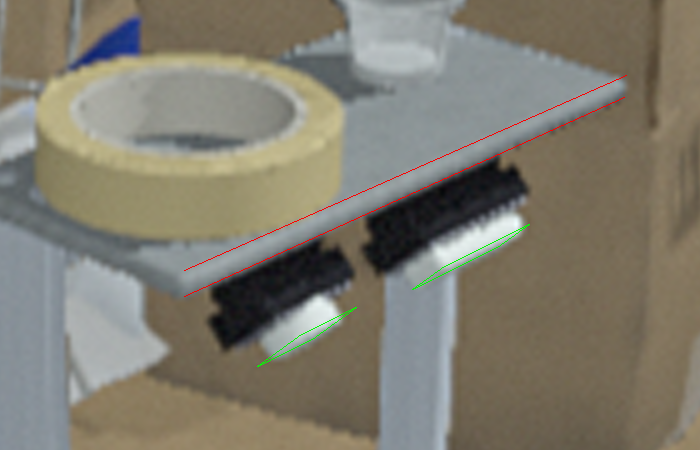

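```bash
python3 - <<'E'
from h import *
np.set_printoptions(precision=3,suppress=True)
t=load('top.npy');o=r.get_obs()
M=R.from_rotvec(o['orientation']).as_matrix();print(M)
for n,u,v in [('bottle',172,283),('pot',160,345),('tape',370,240),('blue',480,450),('cyl',365,490),('plier',220,460),('box',620,400),('cardbox',545,240),('red',330,30),('cup',460,210)]:
    u/=1.5;v/=1.5
    print(n,pt(t,u,v))
E
```

```text
[[ 0.34  -0.    -0.94 ]
 [ 0.94  -0.001  0.34 ]
 [-0.001 -1.    -0.   ]]
bottle [0.66  0.388 0.256]
pot [0.582 0.442 0.119]
tape [0.716 0.155 0.235]
blue [ 0.43  -0.011  0.052]
cyl [0.367 0.158 0.038]
plier [0.402 0.382 0.002]
box [ 0.506 -0.216  0.062]
cardbox [ 0.722 -0.066  0.209]
red [1.071 0.22  0.03 ]
cup [0.753 0.047 0.245]
```

```bash
python3 -m jog '0 0 0 -20 -15 -15 0; 0 0 0 -28 -15 -22 0; 0 0 0 -28 -15 -22 0; 0 0 0 -28 -15 -22 0; 0 0 0 -28 -15 -22 0' 40; python3 -c "
from h import *
o=r.get_obs();print(list(o['joints'].round(4)),list(o['tcp_pos'].round(4)),list(o['orientation'].round(4)))"
```

```text
clock: 0.57
tcp_pos: [0.2817, 0.4738, 0.3065]
orientation: [-1.354, -0.95, 0.951]
contact_force: [0.9, 0.8, -0.6]
grip_width: 0.0257
[np.float64(-1.1951), np.float64(0.2076), np.float64(0.0561), np.float64(1.7637), np.float64(-0.0125), np.float64(1.1714), np.float64(0.0887)] [np.float64(0.2817), np.float64(0.4738), np.float64(0.3065)] [np.float64(-1.3539), np.float64(-0.9497), np.float64(0.9507)]
```

```bash
L='import sys
from h import *
o=r.get_obs();open("log.txt","a").write(" ".join("%.5f"%x for x in [*o["joints"],*o["tcp_pos"],*o["orientation"]])+"\n");print(o["joints"].round(3))'; echo "$L">lg.py; python3 lg.py
python3 -m jog '0 4 0 -28 -6 -22 0; 0 4 0 -28 -6 -22 0; 0 4 0 -28 -6 -22 0; 0 4 0 -28 -6 -24 0; 0 4 0 -28 -6 -24 0'; python3 lg.py
python3 -m jog '0 5 0 -24 0 -24 0; 0 5 0 -24 0 -24 0; 0 5 0 -24 0 -26 0; 0 5 0 -23 0 -28 0; 0 5 0 -20 0 -30 0'; python3 lg.py
```

```text
[-1.195  0.208  0.056  1.764 -0.013  1.171  0.089]
clock: 0.98
tcp_pos: [0.3167, 0.2971, 0.3363]
orientation: [-1.462, -0.68, 0.68]
contact_force: [0.9, 0.3, 0.5]
grip_width: 0.0001
[-1.07  -0.034  0.169  1.961  0.006  1.214 -0.033]
clock: 1.4
tcp_pos: [0.3124, 0.1221, 0.3361]
orientation: [-1.544, -0.341, 0.341]
contact_force: [1.4, -1.0, 0.4]
grip_width: -0.0002
[-0.903 -0.259  0.276  2.134  0.073  1.258 -0.224]
```

```bash
sed -i '1i -1.3321 0.4778 0.0223 1.5565 -0.0115 1.1093 -0.0831 0.2293 0.6342 0.2303 -1.3547 -0.949 0.9514' log.txt
cat > kin.py <<'E'
import numpy as np, itertools
from scipy.optimize import least_squares
from scipy.spatial.transform import Rotation as R
C=R.from_matrix(np.array([[1,0,0],[0,0,-1],[0,1,0]]).T)  # placeholder tool: y along local z
C=R.from_matrix(np.array([[1,0,0],[0,0,1],[0,-1,0]]).T) if False else R.from_euler('x',-90,degrees=True)
# C maps tool axes to local: tool y -> local z
C=R.from_euler('x',90,degrees=True)
def fk(q,p,s):
    o1,o7,d1,d3,a3,a4,d5,a6,d7,o2,o4,o6,o3,o5=p
    seq=[('z',s[0]*q[0]+o1,(0,0,0)),('y',q[1]+o2,(0,0,d1)),('z',s[1]*q[2]+o3,(0,0,d3)),('y',q[3]+o4,(a3,0,0)),
         ('z',s[2]*q[4]+o5,(a4,0,d5)),('y',q[5]+o6,(0,0,0)),('z',s[3]*q[6]+o7,(a6,0,d7))]
    Rm=R.identity();P=np.zeros(3)
    for ax,a,t in seq:
        P=P+Rm.apply(t); Rm=Rm*R.from_euler(ax,a)
    return P,Rm*C
def resid(p,s,D):
    out=[]
    for d in D:
        P,Rm=fk(d[:7],p,s)
        out+=[*(P-d[7:10])*3,*(Rm.inv()*R.from_rotvec(d[10:])).as_rotvec()]
    return np.r_[out, 0.003*(p-P0)]
P0=np.array([0,0,.3,.35,0.0,0.0,.35,0.05,.3,0,0,0,0,0])
def fit(D):
    best=[]
    for s in itertools.product([1,-1],repeat=4):
        for o7 in (0,np.pi/2,np.pi,-np.pi/2):
            x=P0.copy();x[1]=o7
            try: f=least_squares(resid,x,args=(s,D),max_nfev=60)
            except Exception: continue
            best.append((f.cost,s,f.x))
    best.sort(key=lambda b:b[0]);return best
if __name__=='__main__':
    np.set_printoptions(precision=4,suppress=True)
    D=np.loadtxt('log.txt')
    b=fit(D)
    for c,s,x in b[:6]: print(c,s,x)
    c,s,x=b[0]; np.savez('kin.npz',s=s,x=x)
    for d in D: P,Rm=fk(d[:7],x,s);print((P-d[7:10])*1e3,np.degrees((Rm.inv()*R.from_rotvec(d[10:])).magnitude()))
E
python3 kin.py
```

```text
0.0001781229314982635 (-1, -1, -1, -1) [-0.1314  3.0332  2.8855  0.5274 -0.0412 -0.108   0.6576  0.1533  2.9328
 -0.008   0.0302 -0.022   0.0215 -0.0052]
0.0001781229315016881 (-1, -1, -1, -1) [-0.1314  3.0332  2.8854  0.5274 -0.0412 -0.108   0.6576  0.1533  2.9328
 -0.008   0.0302 -0.022   0.0215 -0.0052]
0.00018423504423215048 (-1, -1, -1, -1) [-0.1309 -3.2494  2.8822  0.5272 -0.041  -0.109   0.6571  0.1532  2.9303
 -0.0082  0.0307 -0.0223  0.0214 -0.0053]
0.00018423504427240712 (-1, -1, -1, -1) [-0.1309 -3.2494  2.8822  0.5272 -0.041  -0.109   0.6571  0.1532  2.9303
 -0.0082  0.0307 -0.0223  0.0214 -0.0053]
0.00027521155127441997 (-1, 1, -1, -1) [-0.1309 -3.249   2.8553 -0.5262  0.0406 -0.1167  0.6539  0.1528  2.9075
  3.133  -3.1056 -0.0271 -0.0217 -0.0054]
0.0009595689386454095 (-1, -1, 1, -1) [ 0.0528 -2.8434  0.168   0.4736 -0.3119  0.7911 -0.1527  0.2107  0.0395
  0.4593 -2.1128  1.6489 -0.1164  0.3391]
[ 0.3338 -0.0864  0.1998] 0.32165325482069185
[0.3756 0.1674 0.2585] 0.028034525478415184
[-1.0079  0.2053 -1.3113] 0.2489536620839577
[0.1763 0.0555 0.8504] 0.4560897926942454
```

```bash

python3 -m jog '-7 0 0 10 0 -25 0; -7 0 0 10 0 -25 0; -7 0 0 10 0 -25 0; -7 0 0 10 0 -25 0; -7 0 0 10 0 -25 0'; python3 lg.py
python3 -m jog '-7 0 0 10 0 -20 0; -7 0 0 10 0 -20 0; -7 0 0 10 0 -20 0; -7 0 0 10 0 -20 0; -7 0 0 10 0 -20 0'; python3 lg.py; python3 kin.py
```

```text
clock: 1.82
tcp_pos: [0.4098, 0.0363, 0.3669]
orientation: [-2.145, -0.479, 0.246]
contact_force: [0.2, -0.2, -0.6]
grip_width: 0.0
[-0.872 -0.098  0.139  2.087  0.611  1.394 -0.483]
clock: 2.23
tcp_pos: [0.4823, 0.0, 0.4413]
orientation: [-2.737, -0.612, 0.105]
contact_force: [0.6, -0.7, -0.2]
grip_width: -0.0003
[-0.903  0.106  0.1    2.087  1.073  1.641 -0.702]
0.004607764342999935 (-1, -1, -1, -1) [-0.0858  3.0936  0.1817  0.4778  0.1534 -0.1325  0.352  -0.0459  0.3535
 -0.2691  0.2547 -0.0011  0.0082 -0.0516]
0.004607764345438728 (-1, -1, -1, -1) [-0.0858  3.0936  0.1817  0.4778  0.1534 -0.1325  0.352  -0.0459  0.3535
 -0.2691  0.2547 -0.0011  0.0082 -0.0516]
0.004610474926965019 (-1, -1, -1, -1) [-0.0858 -3.1895  0.1817  0.4778  0.1535 -0.1325  0.352  -0.0459  0.3535
 -0.2691  0.2548 -0.0011  0.0082 -0.0516]
0.0046847649398224925 (-1, 1, -1, -1) [-0.086   3.0937  0.1817 -0.4777 -0.1539 -0.1325  0.352  -0.0459  0.3535
  2.8716 -2.886  -0.0011 -0.0084 -0.0517]
0.004684764940968754 (-1, 1, -1, -1) [-0.086   3.0937  0.1817 -0.4777 -0.1539 -0.1325  0.352  -0.0459  0.3535
  2.8716 -2.886  -0.0011 -0.0084 -0.0517]
0.004687471786172813 (-1, 1, -1, -1) [-0.0859 -3.1894  0.1817 -0.4777 -0.1539 -0.1324  0.352  -0.046   0.3535
  2.8715 -2.8859 -0.0011 -0.0084 -0.0517]
[ 5.6207 -1.7792  0.8966] 2.4487765380012334
[-2.2697  1.1488 -1.043 ] 2.1763211692424203
[-6.5691  4.712  -0.95  ] 0.8699485694655419
[-7.783   6.288   0.1042] 1.2334611188521127
[-6.3445  2.971  -0.4656] 0.9933684292485802
[9.0203 1.5117 1.458 ] 2.405135125902831
```

```bash

python3 - <<'E'
from kin import *
np.set_printoptions(precision=3,suppress=True)
D=np.loadtxt('log.txt')
s=(-1,-1,-1,-1)
def ro(p):
    out=[]
    for d in D:
        P,Rm=fk(d[:7],np.r_[p[0],p[1],np.zeros(12)],s); out+=[*(Rm.inv()*R.from_rotvec(d[10:])).as_rotvec()]
    return out
f=least_squares(ro,[0,3.1]);print(f.x,np.degrees(f.fun).reshape(-1,3))
E
```

```text
[-0.     3.142] [[ 0.002  0.003 -0.002]
 [ 0.    -0.001  0.   ]
 [ 0.     0.    -0.   ]
 [ 0.    -0.     0.001]
 [-0.    -0.001 -0.   ]
 [-0.    -0.001 -0.001]]
```

```bash

cat > kin2.py <<'E'
import numpy as np
from scipy.optimize import least_squares
from scipy.spatial.transform import Rotation as R
C=R.from_euler('x',90,degrees=True)
def rots(q):
    Rm=R.identity();out=[Rm]
    for ax,a in zip('zyzyzyz',[-q[0],q[1],-q[2],q[3],-q[4],q[5],-q[6]+np.pi]):
        Rm=Rm*R.from_euler(ax,a); out.append(Rm)
    return out
def A(q): return np.hstack([x.as_matrix() for x in rots(q)])
def fitT(D,lam=1e-4):
    M=np.vstack([A(d[:7]) for d in D]); y=np.concatenate([d[7:10] for d in D])
    M2=np.vstack([M,lam*np.eye(24)]); y2=np.r_[y,np.zeros(24)]
    t=np.linalg.lstsq(M2,y2,rcond=None)[0]; return t,(M@t-y).reshape(-1,3)
def fk(q,t): return A(q)@t, rots(q)[-1]*C
lo=np.array([-2.96,-.34,-1.41,.24,-1.37,.17,-2.96])+.03; hi=np.array([2.96,2.1,1.46,2.44,4.51,1.92,2.96])-.03
E
python3 - <<'E'
from kin2 import *
np.set_printoptions(precision=4,suppress=True)
D=np.loadtxt('log.txt')
t,e=fitT(D);print(t.reshape(-1,3));print(e*1e3)
E
```

```text
[[-0.     -0.0003  0.1437]
 [ 0.001  -0.0155  0.1437]
 [ 0.0001 -0.0155  0.2712]
 [ 0.0002 -0.0154  0.2712]
 [ 0.002  -0.0154  0.2356]
 [ 0.0006 -0.0002  0.2356]
 [-0.0004 -0.0002  0.163 ]
 [ 0.0006  0.0001  0.163 ]]
[[-0.0001 -0.0002 -0.0013]
 [ 0.0016 -0.0009  0.0016]
 [-0.0025  0.002   0.0009]
 [ 0.0016 -0.0009 -0.0019]
 [-0.0008  0.0002  0.0011]
 [ 0.0003 -0.0003 -0.0004]]
```

```bash

cat > ik.py <<'E'
from kin2 import *
np.set_printoptions(precision=3,suppress=True)
D=np.loadtxt('log.txt'); t,_=fitT(D)
n=np.array([.9362,.3515,0]);e=np.array([.3515,-.9362,0]);z=np.array([0,0,1.])
f=np.array([.6748,.0435,.154])
def ori(phi,psi,yaw=0):
    y=n*np.cos(phi)+z*np.sin(phi); u=-n*np.sin(phi)+z*np.cos(phi)
    y=R.from_rotvec([0,0,yaw]).apply(y);u=R.from_rotvec([0,0,yaw]).apply(u)
    # psi=0: tool x = up(u); 
    s_=np.cross(u,y)
    return R.from_matrix(np.c_[u,y,s_])*R.from_rotvec([0,psi,0])
def ik(P,Rm,q0,w=1e-3):
    def g(q):
        p,r_=fk(q,t); return np.r_[(p-P)*5,(r_.inv()*Rm).as_rotvec(),w*(q-q0)]
    s=least_squares(g,np.clip(q0,lo+.01,hi-.01),bounds=(lo,hi)); return s.x,np.linalg.norm(s.fun[:6])
if __name__=='__main__':
    q0=D[-1][:7]
    rng=np.random.default_rng(0)
    for phi in (0,15,25,35,45):
      for psi in (0,90,180,270):
        best=None
        for k in range(12):
            qs=q0 if k==0 else rng.uniform(lo,hi)
            if k==1: qs=np.array([-.3,.3,0,2.3,3.1,1.4,0])
            q,er=ik(f-.02*n-.035*z,ori(np.radians(phi),np.radians(psi)),qs)
            if er<.01 and (best is None or np.abs(q-q0).sum()<np.abs(best-q0).sum()): best=q
        if best is not None:
            Rs=rots(best); T=t.reshape(-1,3)
            pts=np.cumsum([a.apply(b) for a,b in zip(Rs,T)],0)
            print(phi,psi,best,'elbow',pts[3],'wrist',pts[5])
E
python3 ik.py
```

```text
0 0 [-0.954  1.959  1.14   2.405  2.563  1.89   1.549] elbow [0.325 0.392 0.095] wrist [ 0.351 -0.078  0.119]
0 90 [-0.184  1.051  0.246  2.373  3.45   1.89   1.448] elbow [0.471 0.04  0.56 ] wrist [ 0.351 -0.078  0.119]
0 180 [-0.185  1.05   0.25   2.373  3.451  1.89  -0.126] elbow [0.47  0.041 0.56 ] wrist [ 0.351 -0.078  0.12 ]
0 270 [ 0.047  1.003  0.002  2.358  3.557  1.773 -1.484] elbow [ 0.456 -0.068  0.579] wrist [ 0.351 -0.079  0.119]
15 0 [ 0.349  1.216 -0.311  2.228  3.818  1.89  -2.723] elbow [ 0.465 -0.218  0.471] wrist [ 0.361 -0.074  0.034]
15 90 [-1.021  2.065  1.005  2.292  2.15   1.795 -0.018] elbow [0.287 0.392 0.041] wrist [ 0.361 -0.073  0.035]
15 180 [-0.964  1.967  0.961  2.291  2.211  1.89  -1.504] elbow [0.321 0.393 0.089] wrist [ 0.361 -0.074  0.035]
15 270 [ 0.349  1.214 -0.309  2.228  3.818  1.89  -1.155] elbow [ 0.465 -0.218  0.472] wrist [ 0.362 -0.075  0.035]
25 0 [-1.025  2.07   0.936  2.186  1.952  1.794  1.633] elbow [0.285 0.392 0.038] wrist [ 0.379 -0.067 -0.019]
25 90 [-0.976  1.995  0.9    2.187  2.001  1.879  0.111] elbow [0.314 0.391 0.075] wri
[... 452 characters left out ...]
st [ 0.406 -0.057 -0.068]
35 180 [-0.971  2.013  0.869  2.07   1.826  1.89  -1.406] elbow [0.314 0.386 0.065] wrist [ 0.405 -0.057 -0.067]
35 270 [ 0.573  1.503 -0.56   1.994  4.236  1.89  -0.919] elbow [ 0.432 -0.332  0.316] wrist [ 0.406 -0.058 -0.068]
45 0 [-0.988  2.069  0.889  1.939  1.64   1.859  1.784] elbow [0.3   0.38  0.038] wrist [ 0.44  -0.044 -0.112]
45 90 [-0.971  2.046  0.873  1.941  1.659  1.89   0.218] elbow [0.31 0.38 0.05] wrist [ 0.44  -0.044 -0.111]
45 180 [-0.97   2.046  0.874  1.942  1.658  1.89  -1.355] elbow [0.31  0.38  0.049] wrist [ 0.44  -0.045 -0.111]
45 270 [-0.969  2.047  0.875  1.94   1.659  1.89  -2.925] elbow [0.31  0.379 0.049] wrist [ 0.44  -0.045 -0.111]
```

```bash

cat > plan.py <<'E'
from ik import *
import sys
q0=D[-1][:7]; p0,R0=fk(q0,t)
def sim(P1,R1,N,q):
    pa,Ra=fk(q,t); rv=(Ra.inv()*R1).as_rotvec()
    for k in range(1,N+1):
        P=pa+(P1-pa)*k/N; Rm=Ra*R.from_rotvec(rv*k/N)
        qn,er=ik(P,Rm,q,.01); 
        T=t.reshape(-1,3);pts=np.cumsum([a.apply(b) for a,b in zip(rots(qn),T)],0)
        if k%4==0 or er>.03 or np.abs(qn-q).max()>.2: print(k,qn,'err%.3f dq%.2f'%(er,np.abs(qn-q).max()),'W',pts[5],'P',P)
        q=qn
    return q
if __name__=='__main__':
    print(p0, 'tool axes',R0.as_matrix())
    for phi in (-10,-20):
      for psi in (90,180,270):
        print('phi',phi,psi); R1=ori(np.radians(phi),np.radians(psi))
        print('rot',np.degrees((R0.inv()*R1).as_rotvec()))
        sim(f-.11*n-.02*z,R1,24,q0)
E
python3 plan.py
```

```text
[0.482 0.    0.441] tool axes [[ 0.905  0.401 -0.143]
 [ 0.426 -0.852  0.305]
 [ 0.001 -0.337 -0.942]]
phi -10 90
rot [106.455 118.976 -10.041]
4 [-0.842  0.025  0.142  2.089  0.938  1.368 -0.926] err0.000 dq0.08 W [0.362 0.225 0.585] P [0.497 0.001 0.39 ]
8 [-0.772 -0.067  0.214  2.17   0.851  1.005 -1.136] err0.000 dq0.10 W [0.354 0.143 0.587] P [0.512 0.002 0.339]
12 [-0.683 -0.117  0.323  2.312  0.845  0.529 -1.366] err0.000 dq0.13 W [0.334 0.051 0.546] P [0.527 0.002 0.288]
15 [-1.118 -0.148  0.928  2.41   1.033  0.2   -1.655] err0.055 dq0.56 W [ 0.329 -0.011  0.5  ] P [0.538 0.003 0.249]
16 [-1.446 -0.274  1.286  2.41   1.212  0.2   -1.801] err0.109 dq0.36 W [ 0.339 -0.037  0.486] P [0.542 0.003 0.236]
17 [-1.566 -0.31   1.411  2.41   1.408  0.2   -2.047] err0.165 dq0.25 W [ 0.345 -0.041  0.475] P [0.546 0.003 0.224]
18 [-1.589 -0.31   1.43   2.41   1.456  0.2   -2.181] err0.243 dq0.13 W [ 0.347 -0.039  0.473] P [0.549 0.004 0.211]
19 [-1.592 -0.31   1.43   2.41   1.477  0.2   -2.288] err0.335 dq0.11 W [ 0.347 -0.037  0.473] P [0.553 0.004 0.198]
20 [-1.596 -0.31   1.43   2.41 
[... 10065 characters left out ...]
9 [ 1.081  0.587 -1.38   2.41   2.387  0.636 -0.526] err0.332 dq0.22 W [ 0.325 -0.033  0.396] P [0.553 0.004 0.198]
20 [ 1.178  0.751 -1.38   2.41   2.62   0.573 -0.488] err0.314 dq0.23 W [ 0.326 -0.079  0.366] P [0.557 0.004 0.185]
21 [ 1.243  0.932 -1.38   2.41   2.785  0.556 -0.399] err0.280 dq0.18 W [ 0.324 -0.11   0.329] P [0.561 0.004 0.172]
22 [ 1.283  1.091 -1.38   2.41   2.874  0.555 -0.283] err0.234 dq0.16 W [ 0.32  -0.126  0.296] P [0.564 0.004 0.16 ]
23 [ 1.31   1.217 -1.38   2.41   2.911  0.556 -0.163] err0.181 dq0.13 W [ 0.317 -0.134  0.269] P [0.568 0.005 0.147]
24 [ 1.328  1.315 -1.38   2.41   2.919  0.559 -0.05 ] err0.123 dq0.11 W [ 0.313 -0.137  0.249] P [0.572 0.005 0.134]
```

```bash

cat > plan2.py <<'E'
from ik import *
q0=D[-1][:7]
T=t.reshape(-1,3)
def pts(q): return np.cumsum([a.apply(b) for a,b in zip(rots(q),T)],0)
rng=np.random.default_rng(1)
for phi in (-15,-30):
  for psi in (90,180,270):
    best=None
    for dn in (.07,):
      for k in range(25):
        qs=rng.uniform(lo,hi) if k else np.array([-.3,.6,0,2.3,3.1,1.2,0])
        q,er=ik(f-dn*n-.02*z,ori(np.radians(phi),np.radians(psi)),qs)
        if er<.005 and pts(q)[3][2]>.4:
            c=np.abs(q-q0).max()
            if best is None or c<best[0]: best=(c,q,dn)
    if best is None: print(phi,psi,'none');continue
    c,q,dn=best; print(phi,psi,dn,q,'margin',np.minimum(q-lo,hi-q)+.03)
    for a in np.linspace(0,1,7):
        qq=q0+(q-q0)*a; p=pts(qq); print('   ',p[3],p[5],p[7],rots(qq)[-1].apply([0,0,1]))
E
python3 plan2.py
```

```text
-15 90 none
-15 180 none
-15 270 none
-30 90 0.07 [ 0.703  0.622 -0.757  2.41   3.324  0.685  1.989] margin [2.257 0.962 0.653 0.03  1.186 0.515 0.971]
    [0.072 0.016 0.827] [0.351 0.277 0.551] [0.482 0.    0.441] [ 0.401 -0.852 -0.337]
    [0.112 0.025 0.82 ] [0.386 0.227 0.493] [ 0.583 -0.027  0.441] [ 0.603 -0.782 -0.157]
    [0.159 0.011 0.808] [0.408 0.166 0.439] [ 0.662 -0.036  0.409] [ 0.779 -0.621 -0.088]
    [ 0.202 -0.026  0.793] [0.414 0.099 0.39 ] [ 0.708 -0.033  0.343] [ 0.902 -0.407 -0.143]
    [ 0.232 -0.085  0.773] [0.404 0.033 0.35 ] [ 0.713 -0.022  0.259] [ 0.947 -0.168 -0.275]
    [ 0.241 -0.16   0.749] [ 0.38  -0.028  0.319] [ 0.676 -0.003  0.184] [ 0.908  0.077 -0.412]
    [ 0.221 -0.243  0.722] [ 0.345 -0.08   0.297] [0.609 0.019 0.134] [ 0.811  0.304 -0.5  ]
-30 180 0.07 [ 1.117  1.046 -1.343  2.388  2.703  0.678  1.367] margin [1.843 1.054 0.067 0.052 1.807 0.508 1.593]
    [0.072 0.016 0.827] [0.351 0.277 0.551] [0.482 0.    0.441] [ 0.401 -0.852 -0.337]
    [0.146 0.038 0.811] [0.391 0.24  0.462] [ 0.569 -0.02   0.38 ] [ 0.542 -0.801 -0.252]
    [0.232 0.0
[... 504 characters left out ...]
-0.578] margin [1.947 1.202 0.249 0.047 1.559 0.462 2.382]
    [0.072 0.016 0.827] [0.351 0.277 0.551] [0.482 0.    0.441] [ 0.401 -0.852 -0.337]
    [0.132 0.031 0.815] [0.389 0.234 0.476] [ 0.577 -0.023  0.404] [ 0.572 -0.79  -0.222]
    [0.201 0.007 0.794] [0.414 0.173 0.408] [ 0.647 -0.039  0.326] [ 0.714 -0.655 -0.249]
    [ 0.258 -0.059  0.764] [0.419 0.105 0.352] [ 0.68  -0.045  0.227] [ 0.799 -0.464 -0.384]
    [ 0.283 -0.157  0.726] [0.406 0.038 0.315] [ 0.674 -0.033  0.143] [ 0.82  -0.22  -0.528]
    [ 0.262 -0.271  0.681] [ 0.381 -0.024  0.297] [ 0.646 -0.005  0.108] [ 0.813  0.055 -0.58 ]
    [ 0.192 -0.378  0.63 ] [ 0.345 -0.081  0.297] [0.609 0.019 0.134] [ 0.811  0.304 -0.5  ]
```

```bash

cat > plan3.py <<'E'
from ik import *
T=t.reshape(-1,3)
def pts(q): return np.cumsum([a.apply(b) for a,b in zip(rots(q),T)],0)
rng=np.random.default_rng(2)
qc=np.array([-.3,.4,0,2.0,.0,.6,0])
for phi in (-35,-40,-45,-50,-55,-60):
  for yaw in (-40,-20,0):
   res={}
   for psi in (0,90,180,270):
    for k in range(8):
        qs=qc+rng.normal(0,.5,7) if k else qc
        if k>5: qs[4]+=3
        Rm=ori(np.radians(phi),np.radians(psi),np.radians(yaw)); y=Rm.apply([0,1,0])
        q,er=ik(f-.06*n-.03*z,Rm,qs)
        q2,er2=ik(f,Rm,q)
        if max(er,er2)<.005 and pts(q)[3][2]>.4:
            m=min(np.min(np.minimum(x-lo,hi-x)) for x in(q,q2)); fl='flip' if q[4]>1.9 else 'near'
            if fl not in res or m>res[fl][0]: res[fl]=(m,psi,q,q2)
   for k,v in res.items(): print(phi,yaw,k,'m%.2f'%v[0],*v[1:])
E
python3 plan3.py
```

```text
-35 -40 flip m0.07 0 [ 0.253  0.639 -0.842  2.342  2.083  1.137 -2.517] [ 0.244  0.619 -0.841  2.204  2.001  1.064 -2.374]
-35 -20 flip m0.02 0 [ 0.832  0.978 -1.337  2.393  2.388  1.125 -1.978] [ 0.782  0.944 -1.352  2.261  2.289  1.058 -1.896]
-35 0 flip m0.07 270 [ 1.026  0.906 -1.246  2.343  2.651  0.582 -0.296] [ 0.925  0.836 -1.218  2.223  2.543  0.506 -0.279]
-40 -40 flip m0.11 0 [ 0.394  0.658 -0.988  2.301  1.988  1.09  -2.358] [ 0.374  0.651 -0.988  2.16   1.899  1.045 -2.213]
-40 -20 flip m0.06 270 [ 0.808  0.841 -1.28   2.351  2.256  0.957 -0.412] [ 0.75   0.812 -1.276  2.217  2.14   0.897 -0.308]
-40 0 flip m0.10 270 [ 1.011  0.849 -1.258  2.306  2.421  0.514 -0.145] [ 0.898  0.775 -1.203  2.182  2.293  0.433 -0.102]
-45 -40 near m0.14 0 [ 0.244  0.517 -0.756  2.27   1.867  0.834 -2.328] [ 0.223  0.523 -0.75   2.126  1.736  0.811 -2.149]
-45 -40 flip m0.11 0 [-0.18   0.419 -0.251  2.297  1.906  0.622 -2.486] [-0.2    0.423 -0.227  2.154  1.712  0.582 -2.254]
-45 -20 flip m0.10 0 [ 0.773  0.733 -1.215  2.306  2.109  0.806 -1.935] [ 0.707  0.714 -1.198  2.169  1.969  0.763
[... 783 characters left out ...]
0.489  2.187  1.492  0.551 -1.986] [ 0.093  0.446 -0.523  2.036  1.312  0.603 -1.769]
-55 -20 near m0.21 0 [ 0.591  0.522 -0.943  2.205  1.694  0.496 -1.677] [ 0.557  0.555 -0.967  2.061  1.485  0.548 -1.453]
-55 0 near m0.00 0 [ 0.697  0.523 -0.896  2.177  1.508  0.2   -1.091] [ 0.73   0.61  -1.041  2.034  1.246  0.362 -0.807]
-60 -40 near m0.29 180 [ 0.238  0.445 -0.642  2.122  1.288  0.588  1.405] [ 0.237  0.487 -0.68   1.969  1.16   0.672  1.57 ]
-60 -20 near m0.27 270 [ 0.657  0.569 -1.037  2.139  1.43   0.564  0.179] [ 0.619  0.615 -1.069  1.993  1.3    0.654  0.333]
-60 0 near m0.21 0 [ 0.829  0.64  -1.127  2.113  1.247  0.439 -0.787] [ 0.777  0.693 -1.171  1.971  1.144  0.558 -0.678]
```

```bash

cat > plan4.py <<'E'
from plan import *
for phi in (-35,-40):
  for psi in (270,):
    R1=ori(np.radians(phi),np.radians(psi))
    print('phi',phi,psi,'rot',np.degrees((R0.inv()*R1).as_rotvec()))
    for A_ in ([.55,-.02,.42],[.58,-.01,.48]):
        print(A_); q=sim(np.array(A_),R1,16,q0); print('-down')
        q=sim(f-.06*n-.04*z,R1,12,q); q=sim(f,R1,4,q)
E
python3 plan4.py
```

```text
phi -35 270 rot [ 12.394 -39.346 -76.017]
[0.55, -0.02, 0.42]
4 [-0.897 -0.094  0.089  2.252  1.229  1.366 -0.513] err0.000 dq0.08 W [0.285 0.204 0.564] P [ 0.499 -0.005  0.436]
8 [-0.878 -0.309  0.193  2.363  1.358  0.995 -0.239] err0.000 dq0.10 W [0.25  0.105 0.58 ] P [ 0.516 -0.01   0.431]
9 [-0.545 -0.31  -0.003  2.363  1.34   0.761 -0.14 ] err0.000 dq0.33 W [0.248 0.078 0.584] P [ 0.52  -0.011  0.429]
10 [-0.111 -0.31  -0.257  2.352  1.282  0.478 -0.006] err0.002 dq0.43 W [0.248 0.051 0.588] P [ 0.525 -0.012  0.428]
12 [-0.021 -0.31  -0.163  2.335  0.966  0.2    0.504] err0.020 dq0.31 W [ 0.259 -0.002  0.595] P [ 0.533 -0.015  0.425]
13 [-0.161 -0.31   0.02   2.304  0.453  0.2    1.122] err0.043 dq0.62 W [ 0.272 -0.027  0.608] P [ 0.537 -0.016  0.424]
14 [ 0.021 -0.283 -0.018  2.3   -0.771  0.2    2.444] err0.004 dq1.32 W [ 0.273 -0.061  0.603] P [ 0.542 -0.017  0.423]
15 [-0.13  -0.27   0.177  2.281 -0.883  0.285  2.659] err0.000 dq0.21 W [ 0.285 -0.088  0.605] P [ 0.546 -0.019  0.421]
16 [-0.197 -0.242  0.306  2.248 -0.963  0.402  2.831] err0.000 dq0.17 W [ 0.3   -0.114  0.607
[... 9274 characters left out ...]
5]
11 [ 0.546  0.394 -0.569  2.141 -0.951  0.2    2.93 ] err0.270 dq0.06 W [ 0.452 -0.092  0.417] P [0.615 0.02  0.145]
12 [ 0.516  0.456 -0.54   2.12  -0.929  0.2    2.93 ] err0.311 dq0.06 W [ 0.468 -0.095  0.393] P [0.619 0.022 0.114]
1 [ 0.476  0.447 -0.512  2.102 -0.951  0.2    2.93 ] err0.060 dq0.04 W [ 0.477 -0.087  0.4  ] P [0.638 0.023 0.136]
2 [ 0.425  0.437 -0.472  2.084 -0.976  0.2    2.93 ] err0.119 dq0.05 W [ 0.485 -0.079  0.407] P [0.65  0.03  0.142]
3 [ 0.359  0.426 -0.418  2.067 -1.006  0.2    2.93 ] err0.179 dq0.07 W [ 0.494 -0.07   0.414] P [0.662 0.037 0.148]
4 [ 0.273  0.412 -0.341  2.05  -1.043  0.2    2.93 ] err0.238 dq0.09 W [ 0.503 -0.058  0.422] P [0.675 0.043 0.154]
```

```bash

cat > plan5.py <<'E'
from ik import *
T=t.reshape(-1,3)
def pts(q): return np.cumsum([a.apply(b) for a,b in zip(rots(q),T)],0)
q0=D[-1][:7]
R1=ori(np.radians(-35),np.radians(270))
for dn,dz in((.07,.03),(.06,.02)):
  for w in (.002,.01,.02):
    qg,er=ik(f-dn*n-dz*z,R1,np.array([.65,.6,-.7,2.38,3.2,.6,.4]),w); print(dn,w,qg,er)
np.save('qg.npy',qg)
dq=qg-q0
for a in np.linspace(0,1,9):
    q=q0+dq*a; q[0]+=.25*np.sin(np.pi*a)
    p=pts(q); print('%.2f'%a,q,'W',p[5],'P',p[7],'y',rots(q)[-1].apply([0,0,1]))
E
python3 plan5.py
python3 - <<'E'
from h import *
t=load('top.npy')
for u,v in [(690,230),(740,240),(640,180),(500,140),(440,90),(540,245)]: print(u,v,pt(t,u/1.5,v/1.5).round(3))
E
```

```text
0.07 0.002 [ 1.019  0.859 -1.206  2.362  2.729  0.565 -0.398] 3.549707729458032e-06
0.07 0.01 [ 1.019  0.859 -1.206  2.362  2.729  0.565 -0.398] 8.873739083182707e-05
0.07 0.02 [ 1.019  0.859 -1.206  2.362  2.729  0.565 -0.397] 0.00035488923083160464
0.06 0.002 [ 1.008  0.835 -1.211  2.342  2.702  0.542 -0.398] 3.567518645200827e-06
0.06 0.01 [ 1.008  0.835 -1.211  2.342  2.702  0.542 -0.398] 8.918347580957648e-05
0.06 0.02 [ 1.008  0.835 -1.211  2.342  2.702  0.542 -0.398] 0.0003566679910615668
0.00 [-0.902  0.106  0.1    2.087  1.073  1.641 -0.702] W [0.351 0.277 0.551] P [0.482 0.    0.441] y [ 0.401 -0.852 -0.337]
0.12 [-0.568  0.197 -0.064  2.119  1.277  1.504 -0.664] W [0.402 0.213 0.498] P [ 0.547 -0.066  0.41 ] y [ 0.443 -0.855 -0.27 ]
0.25 [-0.248  0.288 -0.228  2.151  1.481  1.366 -0.626] W [0.435 0.138 0.448] P [ 0.596 -0.131  0.358] y [ 0.49  -0.828 -0.273]
0.38 [ 0.045  0.379 -0.391  2.183  1.684  1.229 -0.588] W [0.446 0.067 0.402] P [ 0.625 -0.181  0.29 ] y [ 0.547 -0.763 -0.345]
0.50 [ 0.303  0.47  -0.555  2.214  1.888  1.092 -0.55 ] W [0.441 0.009 0.365] P [ 0.641 -0.2    0.216] y [ 0.612 -0.646 -0.457]
0.62 [ 0.522  0.561 -0.719  2.246  2.091  0.954 -0.512] W [ 0.426 -0.029  0.338] P [ 0.647 -0.181  0.153] y [ 0.677 -0.468 -0.568]
0.75 [ 0.707  0.652 -0.883  2.278  2.295  0.817 -0.474] W [ 0.407 -0.052  0.322] P [ 0.646 -0.127  0.113] y [ 0.732 -0.234 -0.639]
0.88 [ 0.865  0.744 -1.047  2.31   2.499  0.68  -0.436] W [ 0.388 -0.064  0.316] P [ 0.638 -0.053  0.107] y [ 0.766  0.031 -0.642]
1.00 [ 1.008  0.835 -1.211  2.342  2.702  0.542 -0.398] W [ 0.369 -0.072  0.321] P [0.619 0.022 0.134] y [ 0.767  0.288 -0.574]
690 230 [ 0.768 -0.354  0.001]
740 240 [ 0.729 -0.333  0.177]
640 180 [ 0.79  -0.168  0.256]
500 140 [ 0.865 -0.02   0.157]
440 90 [0.894 0.074 0.264]
540 245 [ 0.715 -0.059  0.213]
```

```bash

cat > go.py <<'E'
# usage: go.py a [N]   per-row numbers from the current pose to path waypoint a
import sys
from plan5x import *
from h import r
def rows(P1,R1,N=5):
    o=r.get_obs();p=o['tcp_pos'];R0=R.from_rotvec(o['orientation'])
    rv=(R0.inv()*R1).as_rotvec();d=(P1-p)/N
    print('q',o['joints'].round(3),'F',np.round(o['contact_force'],1))
    print('turn/row',np.degrees(rv/N).round(1))
    for k in range(N):
        print('  shift',((R0*R.from_rotvec(rv*k/N)).inv().apply(d)*1e3).round(1))
if __name__=='__main__':
    a=float(sys.argv[1]);N=int(sys.argv[2]) if len(sys.argv)>2 else 5
    q=wp(a);P,Rm=fk(q,t);print('wp',q,P);rows(P,Rm,N)
E
cat > plan5x.py <<'E'
from ik import *
T=t.reshape(-1,3)
qs0=np.array([-0.902,0.106,0.1,2.087,1.073,1.641,-0.702]);qg=np.load('qg.npy')
def wp(a):
    q=qs0+(qg-qs0)*a; q[0]+=.25*np.sin(np.pi*a); return q
E
python3 go.py .15
```

```text
wp [-0.502  0.215 -0.097  2.125  1.317  1.476 -0.656] [ 0.558 -0.079  0.401]
q [-0.903  0.106  0.1    2.087  1.073  1.641 -0.702] F [ 0.6 -0.7 -0.2]
turn/row [-0.9 -1.5 -0.5]
  shift [ 7.  22.3  0.5]
  shift [ 6.8 22.4  0.7]
  shift [ 6.7 22.4  0.9]
  shift [ 6.5 22.5  1.1]
  shift [ 6.4 22.5  1.2]
```

```bash
python3 -m jog '-0.9 -1.5 -0.5 7 22 1 0; -0.9 -1.5 -0.5 7 22 1 0; -0.9 -1.5 -0.5 7 22 1 0; -0.9 -1.5 -0.5 7 22 1 0; -0.9 -1.5 -0.5 7 22 1 0'; python3 lg.py; python3 go.py .3
```

```text
clock: 2.65
tcp_pos: [0.5587, -0.0774, 0.3991]
orientation: [-2.802, -0.724, 0.261]
contact_force: [0.2, 0.1, -0.5]
grip_width: -0.0
[-0.766  0.21   0.2    2.142  1.289  1.409 -0.647]
wp [-0.127  0.325 -0.293  2.164  1.562  1.311 -0.611] [ 0.61  -0.154  0.331]
q [-0.766  0.21   0.2    2.142  1.289  1.409 -0.647] F [ 0.2  0.1 -0.5]
turn/row [ 0.1 -1.9 -0.9]
  shift [ 2.8 21.3  7.8]
  shift [ 2.7 21.3  7.7]
  shift [ 2.6 21.4  7.5]
  shift [ 2.6 21.4  7.4]
  shift [ 2.5 21.5  7.2]
```

```bash
python3 - <<'E'
from kin2 import *
np.set_printoptions(precision=4,suppress=True)
D=np.loadtxt('log.txt');t,e=fitT(D);print(abs(e).max())
E
```

```text
1.4066986166738626e-05
```

```bash
python3 -m jog '0 -2 -1 3 21 8 0; 0 -2 -1 3 21 8 0; 0 -2 -1 3 21 8 0; 0 -2 -1 3 21 7 0; 0 -2 -1 2 21 7 0'; python3 lg.py; python3 go.py .45
```

```text
clock: 3.07
tcp_pos: [0.6099, -0.1516, 0.3316]
orientation: [-2.762, -0.883, 0.495]
contact_force: [-0.5, -0.4, 0.1]
grip_width: -0.0002
[-0.616  0.314  0.272  2.205  1.522  1.139 -0.637]
wp [ 0.204  0.434 -0.49   2.202  1.806  1.147 -0.565] [ 0.637 -0.197  0.244]
q [-0.616  0.314  0.272  2.205  1.522  1.139 -0.637] F [-0.5 -0.4  0.1]
turn/row [ 1.  -1.6 -1.7]
  shift [ 3.2 15.  13.4]
  shift [ 3.1 15.4 13. ]
  shift [ 3.  15.7 12.7]
  shift [ 2.9 16.  12.3]
  shift [ 2.8 16.3 11.9]
```

```bash
cat > simw.py <<'E'
from plan5x import *
from h import r
q=r.get_obs()['joints']
import sys
for a in np.arange(float(sys.argv[1]),1.01,.05):
    P,Rm=fk(wp(min(a,1)),t); qn,er=ik(P,Rm,q,.01); print('%.2f'%a,qn,'er%.3f dq%.2f'%(er,abs(qn-q).max())); q=qn
for d in (.04,.02,0):
    qn,er=ik(f-d*n-d*.3*z,R1 if 0 else Rm,q,.01);print(d,qn,'er%.3f'%er);q=qn
E
python3 simw.py .35
```

```text
0.35 [-0.56   0.348  0.287  2.212  1.582  1.043 -0.638] er0.000 dq0.10
0.40 [-0.508  0.378  0.293  2.229  1.669  0.95  -0.657] er0.000 dq0.09
0.45 [-0.456  0.406  0.293  2.245  1.768  0.861 -0.69 ] er0.000 dq0.10
0.50 [-0.402  0.429  0.282  2.261  1.881  0.78  -0.737] er0.000 dq0.11
0.55 [-0.343  0.448  0.257  2.275  2.012  0.71  -0.8  ] er0.000 dq0.13
0.60 [-0.275  0.463  0.215  2.289  2.159  0.655 -0.873] er0.000 dq0.15
0.65 [-0.199  0.472  0.156  2.302  2.316  0.614 -0.953] er0.000 dq0.16
0.70 [-0.116  0.479  0.082  2.313  2.48   0.587 -1.035] er0.000 dq0.16
0.75 [-0.028  0.483 -0.002  2.324  2.647  0.57  -1.114] er0.000 dq0.17
0.80 [ 0.062  0.486 -0.092  2.334  2.813  0.561 -1.191] er0.000 dq0.17
0.85 [ 0.15   0.489 -0.182  2.344  2.979  0.56  -1.264] er0.000 dq0.17
0.90 [ 0.236  0.49  -0.27   2.354  3.144  0.564 -1.334] er0.000 dq0.16
0.95 [ 0.316  0.489 -0.351  2.364  3.307  0.576 -1.403] er0.000 dq0.16
1.00 [ 0.389  0.486 -0.423  2.375  3.468  0.596 -1.469] er0.000 dq0.16
0.04 [ 0.381  0.475 -0.432  2.34   3.465  0.554 -1.485] er0.000
0.02 [ 0.362  0.478 -0.433  2.301  3.451  0.519 -1.489] er0.000
0 [ 0.343  0.482 -0.433  2.26   3.438  0.485 -1.492] er0.000
```

Works on this branch too; continue along the path.

```bash
python3 -m jog '1 -1.6 -1.7 3 15 13 0; 1 -1.6 -1.7 3 15 13 0; 1 -1.6 -1.7 3 16 13 0; 1 -1.6 -1.7 3 16 12 0; 1 -1.6 -1.7 3 16 12 0'; python3 lg.py; python3 go.py .6
```

```text
clock: 3.48
tcp_pos: [0.6363, -0.1962, 0.2445]
orientation: [-2.584, -1.061, 0.687]
contact_force: [0.1, 0.2, 0.6]
grip_width: -0.0001
[-0.463  0.405  0.301  2.249  1.775  0.858 -0.696]
wp [ 0.482  0.543 -0.687  2.24   2.05   0.982 -0.519] [ 0.647 -0.187  0.162]
q [-0.463  0.405  0.301  2.249  1.775  0.858 -0.696] F [0.1 0.2 0.6]
turn/row [ 0.9 -1.3 -2.7]
  shift [ 8.   6.7 13. ]
  shift [ 7.9  7.3 12.7]
  shift [ 7.9  7.9 12.4]
  shift [ 7.7  8.5 12.1]
  shift [ 7.6  9.  11.8]
```

```bash
python3 -m jog '0.9 -1.3 -2.7 8 7 13 0; 0.9 -1.3 -2.7 8 7 13 0; 0.9 -1.3 -2.7 8 8 12 0; 0.9 -1.3 -2.7 8 8 12 0; 0.9 -1.3 -2.7 8 9 12 0'; python3 lg.py; python3 go.py .75
```

```text
clock: 3.9
tcp_pos: [0.6474, -0.1856, 0.1624]
orientation: [-2.327, -1.32, 0.805]
contact_force: [1.3, 0.6, 0.3]
grip_width: 0.0001
[-0.3    0.465  0.243  2.292  2.169  0.647 -0.887]
wp [ 0.707  0.653 -0.883  2.278  2.295  0.817 -0.474] [ 0.648 -0.126  0.111]
q [-0.3    0.465  0.243  2.292  2.169  0.647 -0.887] F [1.3 0.6 0.3]
turn/row [ 0.3 -0.9 -3.4]
  shift [13.4 -0.4  8.1]
  shift [13.5  0.4  7.9]
  shift [13.6  1.3  7.7]
  shift [13.6  2.1  7.5]
  shift [13.6  2.9  7.2]
```

```bash
python3 -m jog '0.3 -0.9 -3.4 13 0 8 0; 0.3 -0.9 -3.4 13 0 8 0; 0.3 -0.9 -3.4 13 1 8 0; 0.3 -0.9 -3.4 14 2 7 0; 0.3 -0.9 -3.4 14 3 7 0'; python3 lg.py; python3 go.py .88
python3 - <<'E'
from h import *
f=imaging.grab_frame('scene');save('s2.png',f['color'],1.5)
f=imaging.grab_frame('wrist');save('w2.png',f['color'],1.5)
E
```

```text
clock: 4.32
tcp_pos: [0.6475, -0.1262, 0.1127]
orientation: [-2.031, -1.629, 0.816]
contact_force: [0.3, -0.5, 0.1]
grip_width: -0.0
[-0.06   0.48   0.038  2.326  2.67   0.559 -1.15 ]
wp [ 0.871  0.747 -1.054  2.311  2.507  0.674 -0.434] [ 0.639 -0.048  0.105]
q [-0.06   0.48   0.038  2.326  2.67   0.559 -1.15 ] F [ 0.3 -0.5  0.1]
turn/row [-0.5 -1.  -3.1]
  shift [15.2 -3.9  1.5]
  shift [15.4 -3.1  1.2]
  shift [15.5 -2.2  1. ]
  shift [15.7 -1.4  0.7]
  shift [15.7 -0.5  0.4]
```

View pics/s2.png

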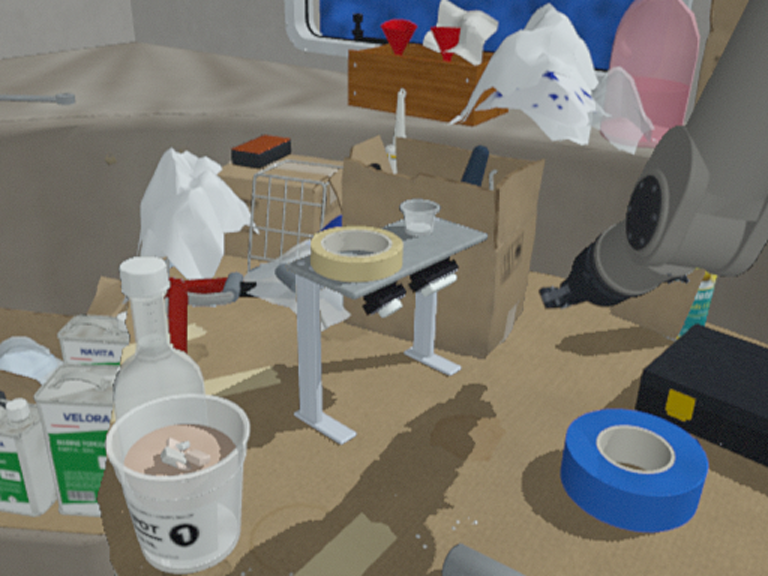

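View pics/w2.png

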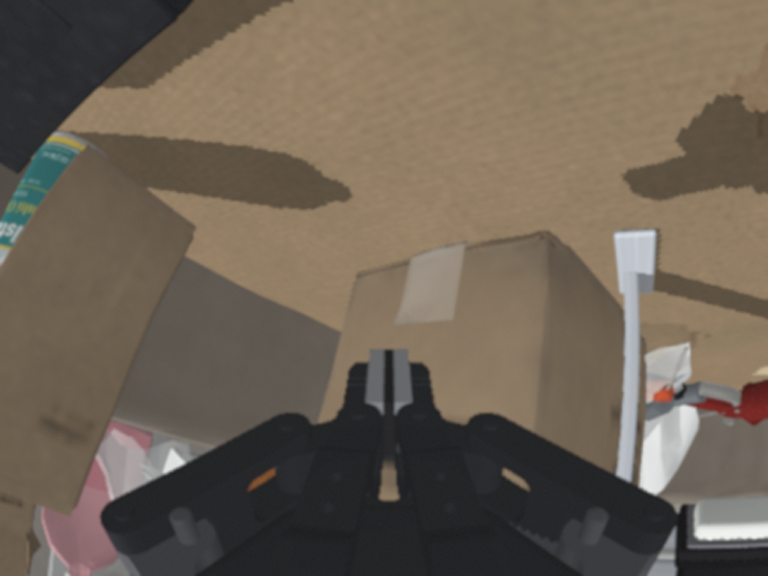

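```bash
python3 -m jog '-0.5 -1 -3.1 15 -4 1 0; -0.5 -1 -3.1 15 -3 1 0; -0.5 -1 -3.1 15 -3 1 0; -0.5 -1 -3.1 15 -2 1 0; -0.5 -1 -3.1 15 -2 0 0'; python3 lg.py; python3 go.py 1
```

```text
clock: 4.83
tcp_pos: [0.6382, -0.051, 0.1087]
orientation: [-1.775, -1.932, 0.784]
contact_force: [0.1, -0.0, -0.4]
grip_width: 0.0005
[ 0.165  0.476 -0.189  2.354  3.1    0.555 -1.337]
wp [ 1.008  0.835 -1.211  2.342  2.702  0.542 -0.398] [0.621 0.024 0.132]
q [ 0.165  0.476 -0.189  2.354  3.1    0.555 -1.337] F [ 0.1 -0.  -0.4]
turn/row [-1.1 -1.  -2.8]
  shift [14.9 -5.1 -3.4]
  shift [15.  -4.3 -3.7]
  shift [15.1 -3.5 -4.1]
  shift [15.2 -2.6 -4.4]
  shift [15.2 -1.8 -4.7]
```

```bash
python3 -m jog '-1.1 -1 -2.8 15 -5 -3 0; -1.1 -1 -2.8 15 -4 -4 0; -1.1 -1 -2.8 15 -4 -4 0; -1.1 -1 -2.8 15 -3 -4 0; -1.1 -1 -2.8 15 -2 -4 0'; python3 lg.py; python3 go.py 1
python3 - <<'E'
from h import *
o=r.get_obs()
f=imaging.grab_frame('scene');save('s3.png',f['color'][110:270,150:400],3);np.save('s3.npy',f,allow_pickle=True)
f=imaging.grab_frame('wrist');save('w3.png',f['color'],1.5);f['tcp']=o['tcp_pos'];f['rv']=o['orientation'];np.save('w3.npy',f,allow_pickle=True)
E
```

```text
clock: 5.25
tcp_pos: [0.6202, 0.0229, 0.1317]
orientation: [-1.54, -2.226, 0.704]
contact_force: [0.3, 0.0, -0.6]
grip_width: 0.0002
[ 0.36   0.479 -0.385  2.378  3.494  0.603 -1.501]
wp [ 1.008  0.835 -1.211  2.342  2.702  0.542 -0.398] [0.621 0.024 0.132]
q [ 0.36   0.479 -0.385  2.378  3.494  0.603 -1.501] F [ 0.3  0.  -0.6]
turn/row [-0. -0.  0.]
  shift [ 0.1  0.2 -0.2]
  shift [ 0.1  0.2 -0.2]
  shift [ 0.1  0.2 -0.2]
  shift [ 0.1  0.2 -0.2]
  shift [ 0.1  0.2 -0.2]
```

View pics/s3.png

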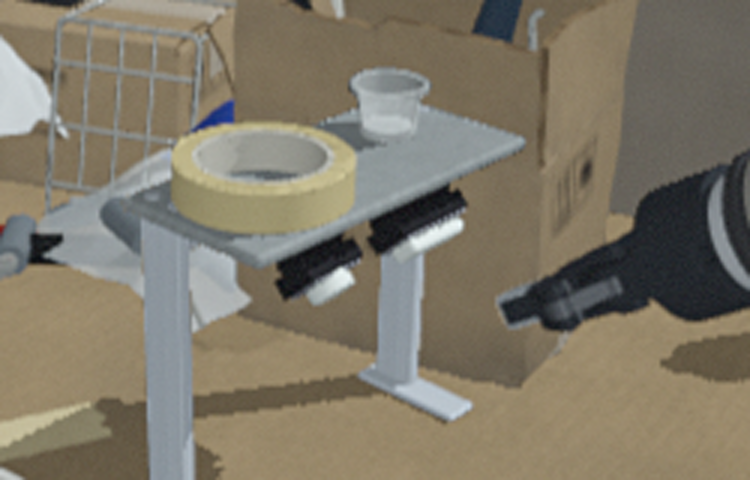

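View pics/w3.png

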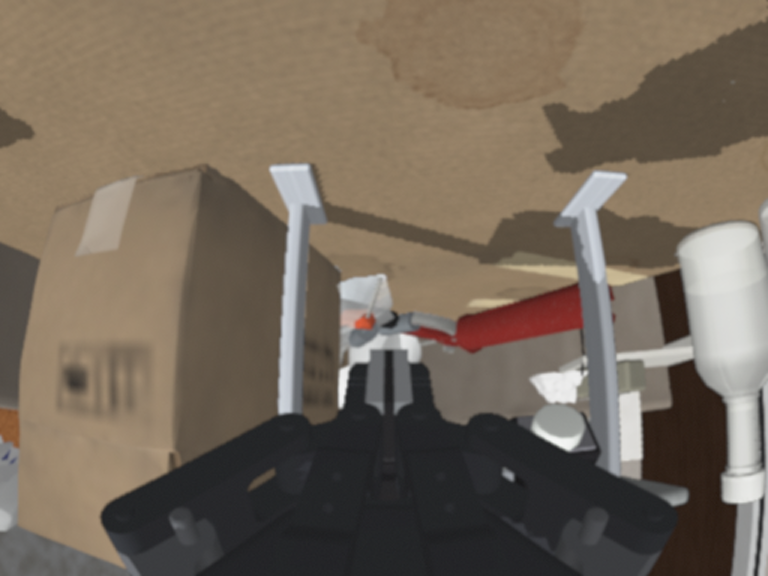

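```bash
python3 - <<'E'
from h import *
from ik import n,e,z
np.set_printoptions(precision=4,suppress=True)
s=load('s3.npy');w=load('w3.npy')
print('tcp px',np.array(proj(s,w['tcp'])))
Rm=R.from_rotvec(w['rv']).as_matrix()
def wr(u,v):
    x=(u-w['cx'])/w['fx'];y=(v-w['cy'])/w['fy'];th=np.hypot(x,y)
    d=np.array([np.sin(th)*x/th,-np.sin(th)*y/th,-np.cos(th)])
    zz=w['z_map'][int(v),int(u)]; pc=d/np.cos(th)*zz
    H=w['hand_eye']; return Rm@(H[:3,:3]@pc+H[:3,3])+w['tcp'], Rm@H[:3,:3]@d, Rm@H[:3,3]+w['tcp']
f=np.array([.6748,.0435,.154])
for u,v in [(560,428),(545,428),(575,428)]:
    p,d,c=wr(u/1.5,v/1.5); k=(.154-c[2])/d[2]; pp=c+k*d
    for q in (p,pp): print(u,v,q,'e',(q-f)@e,'n',(q-f)@n)
save('w3c.png',w['color'][230:340,200:420],3.6)
E
```

```text
tcp px [318.1841 212.6039]
560 428 [0.6405 0.1218 0.1574] e -0.0853598451618661 n -0.004642085394246207
560 428 [0.5861 0.0724 0.154 ] e -0.058183187804010765 n -0.07288160603273776
545 428 [0.644  0.1147 0.1568] e -0.07746202036521384 n -0.003837308116063514
545 428 [0.5957 0.0736 0.154 ] e -0.05596510086913864 n -0.06347013163247169
575 428 [0.6369 0.1291 0.1581] e -0.09344636642383483 n -0.005369146828200366
575 428 [0.5769 0.0707 0.154 ] e -0.059904920654691815 n -0.08211993841649991
```

View pics/w3c.png

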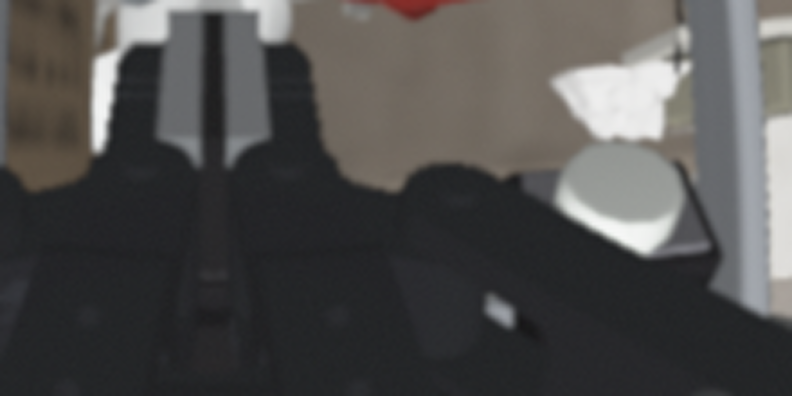

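```bash
cat > tgt.py <<'E'
import sys
from go import *
m=(n+z)/2**.5;sl=(n-z)/2**.5;ph=np.radians(-35);u=-n*np.sin(ph)+z*np.cos(ph)
C=f+.002*e+.003*sl-.011*u
R1=ori(ph,np.radians(270))
g=float(sys.argv[1])/1e3
print('m in tool',R1.inv().apply(m).round(3)); rows(C+g*m,R1,int(sys.argv[2]))
o=r.get_obs();d=o['tcp_pos']-C;print('now rel contact mm: m %.1f sl %.1f e %.1f'%tuple(1e3*np.array([d@m,d@sl,d@e])))
E
python3 tgt.py -15 5
```

```text
m in tool [-0.     0.174 -0.985]
q [ 0.36   0.48  -0.385  2.378  3.492  0.603 -1.5  ] F [-0.4  0.1  0.3]
turn/row [-0. -0.  0.]
  shift [-0.3  7.1 -5.2]
  shift [-0.3  7.1 -5.2]
  shift [-0.3  7.1 -5.2]
  shift [-0.3  7.1 -5.2]
  shift [-0.3  7.1 -5.2]
now rel contact mm: m -46.8 sl -30.3 e -1.6
```

```bash
python3 -m jog '0 0 0 0 10 -2 0; 0 0 0 0 9 -4 0; 0 0 0 0 7 -6 0; 0 0 0 -1 5 -7 0; 0 0 0 0 5 -7 0'; python3 tgt.py 0 5
python3 - <<'E'
from h import *
f=imaging.grab_frame('scene');save('s4.png',f['color'][130:230,230:350],6)
E
```

```text
clock: 5.77
tcp_pos: [0.6632, 0.038, 0.1318]
orientation: [-1.539, -2.224, 0.704]
contact_force: [0.1, -0.1, 1.0]
grip_width: 0.0003
m in tool [-0.     0.174 -0.985]
q [ 0.31   0.513 -0.38   2.29   3.453  0.55  -1.493] F [ 0.1 -0.1  1. ]
turn/row [-0. -0.  0.]
  shift [-0.2  0.1 -2.8]
  shift [-0.2  0.1 -2.8]
  shift [-0.2  0.1 -2.8]
  shift [-0.2  0.1 -2.8]
  shift [-0.2  0.1 -2.8]
now rel contact mm: m -13.9 sl 1.7 e -1.0
```

View pics/s4.png

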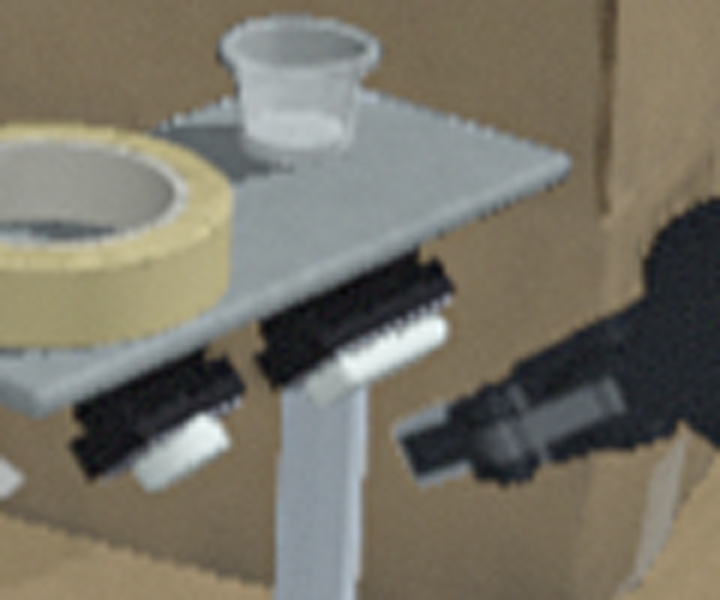

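```bash
python3 -m jog '0 0 0 0 0 -2 0; 0 0 0 0 0 -2 0; 0 0 0 0 0 -2 0; 0 0 0 0 0 -2 0; 0 0 0 0 0 -1 0'; python3 tgt.py 0 5|tail -1
python3 - <<'E'
from h import *
f=imaging.grab_frame('scene');save('s5.png',f['color'][130:230,230:350],6)
E
```

```text
clock: 6.23
tcp_pos: [0.6666, 0.039, 0.1392]
orientation: [-1.54, -2.224, 0.704]
contact_force: [-0.1, -0.3, -1.0]
grip_width: 0.0002
now rel contact mm: m -6.1 sl -1.0 e -0.7
```

View pics/s5.png

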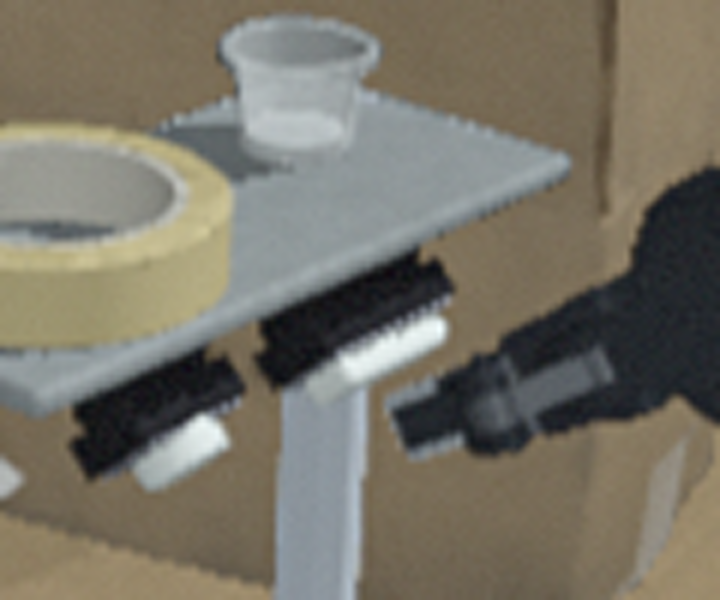

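```bash
python3 -m jog '0 0 0 0 0.4 -1.6 0; 0 0 0 0 0.4 -1.6 0; 0 0 0 0 0.4 -1.6 0; 0 0 0 0 0.4 -1.6 0; 0 0 0 0 0.4 -1.6 0'; python3 tgt.py 0 5|tail -1
python3 -m jog '0 0 0 0 0.3 -1 0; 0 0 0 0 0.2 -1 0; 0 0 0 0 0.2 -1 0; 0 0 0 0 0 0 0; 0 0 0 0 0 0 0'; python3 tgt.py 0 5|tail -1
python3 - <<'E'
from h import *
f=imaging.grab_frame('scene');save('s6.png',f['color'][130:230,230:350],6)
E
```

```text
clock: 6.7
tcp_pos: [0.6717, 0.0411, 0.1435]
orientation: [-1.538, -2.222, 0.707]
contact_force: [-4.1, -1.4, -1.2]
grip_width: -0.0002
now rel contact mm: m 0.7 sl -0.1 e -0.9
clock: 7.12
tcp_pos: [0.6744, 0.0421, 0.1462]
orientation: [-1.539, -2.224, 0.705]
contact_force: [-4.3, -1.0, -0.0]
grip_width: -0.0
now rel contact mm: m 4.7 sl 0.0 e -0.9
```

View pics/s6.png

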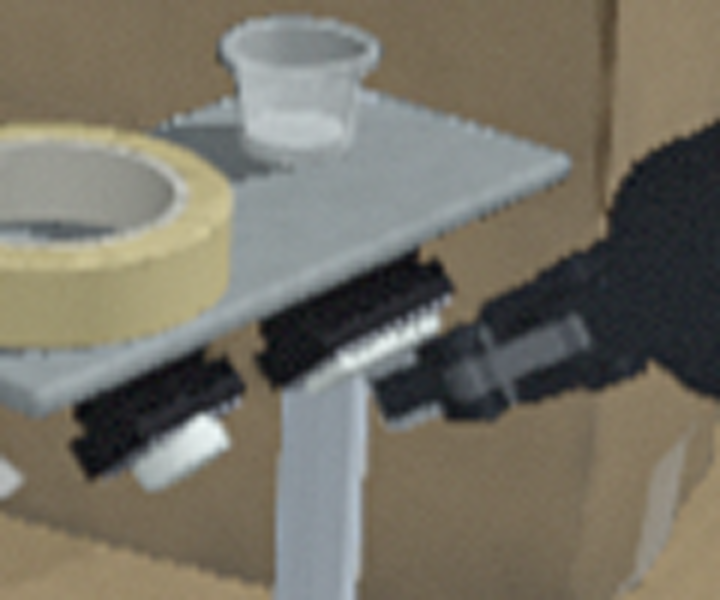

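```bash
python3 -m jog '0 0 0 0 0.2 -1 0; 0 0 0 0 0.2 -1 0; 0 0 0 0 0.2 -1 0; 0 0 0 0 0 0 0; 0 0 0 0 0 0 0'; python3 tgt.py 0 5|tail -1
python3 -m jog '0 0 0 0 0.2 -1 0; 0 0 0 0 0.1 -0.5 0; 0 0 0 0 0.1 -0.5 0; 0 0 0 0 0 0 0; 0 0 0 0 0 0 0'; python3 tgt.py 0 5|tail -1
```

```text
clock: 7.58
tcp_pos: [0.6769, 0.0431, 0.1486]
orientation: [-1.539, -2.224, 0.704]
contact_force: [-3.8, -1.4, -1.2]
grip_width: -0.0
now rel contact mm: m 8.3 sl 0.2 e -0.9
clock: 8.0
tcp_pos: [0.677, 0.0431, 0.1487]
orientation: [-1.538, -2.222, 0.707]
contact_force: [-7.2, -2.4, -1.0]
grip_width: 0.0002
now rel contact mm: m 8.5 sl 0.1 e -0.9
```

```bash
python3 -m jog '0 0 0 0 0.3 -1 0; 0 0 0 0 0.3 -1 0; 0 0 0 0 0.3 -1 0; 0 0 0 0 0 0 0; 0 0 0 0 0 0 0'; python3 tgt.py 0 5|tail -1
python3 - <<'E'
from h import *
print(r.get_obs()['contact_force'].round(1))
f=imaging.grab_frame('scene');save('s7.png',f['color'][130:230,230:350],6)
E
```

```text
clock: 8.42
tcp_pos: [0.6772, 0.0433, 0.1486]
orientation: [-1.535, -2.218, 0.711]
contact_force: [-11.6, -3.4, -1.8]
grip_width: 0.0002
now rel contact mm: m 8.6 sl 0.4 e -0.9
[-11.6  -3.4  -1.8]
```

View pics/s7.png

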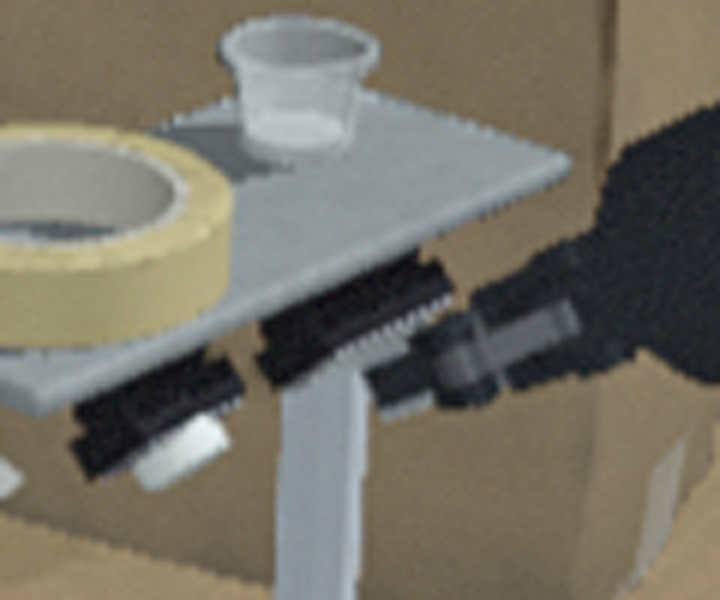

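```bash
python3 -m jog '0 0 0 0 -0.4 -1.2 0; 0 0 0 0 -0.4 -1.2 0; 0 0 0 0 -0.4 -1.2 0; 0 0 0 0 -0.4 -1.2 0; 0 0 0 0 0 0 0'; python3 tgt.py 0 5|tail -1
```

```text
clock: 8.88
tcp_pos: [0.6764, 0.0432, 0.1498]
orientation: [-1.531, -2.211, 0.717]
contact_force: [-5.4, -3.8, -24.8]
grip_width: 0.0001
now rel contact mm: m 8.9 sl -1.0 e -1.1
```

```bash
python3 -m jog '0 0 0 0 -1 5 0; 0 0 0 0 -1 6 0; 0 0 0 0 -1 7 0; 0 0 0 0 -1 8 0; 0 0 0 0 -1 8 0'; python3 tgt.py 0 5|tail -1
python3 -m jog '0 0 0 0 -8 4 0; 0 0 0 0 -8 4 0; 0 0 0 0 -8 4 0; 0 0 0 0 -4 1 0; 0 0 0 0 0 0 0'; python3 tgt.py 0 5|tail -1
python3 - <<'E'
from h import *
print(r.get_obs()['contact_force'].round(1))
f=imaging.grab_frame('scene');np.save('s8.npy',f,allow_pickle=True);save('s8.png',f['color'][130:230,230:350],6)
E
```

```text
clock: 9.3
tcp_pos: [0.6624, 0.0373, 0.1351]
orientation: [-1.544, -2.231, 0.698]
contact_force: [-0.0, -0.2, 0.1]
grip_width: 0.0001
now rel contact mm: m -12.3 sl -1.3 e -0.6
clock: 9.72
tcp_pos: [0.6303, 0.0251, 0.1378]
orientation: [-1.54, -2.224, 0.705]
contact_force: [0.8, 0.1, 0.2]
grip_width: 0.0002
now rel contact mm: m -34.6 sl -27.5 e -0.4
[0.8 0.1 0.2]
```

View pics/s8.png

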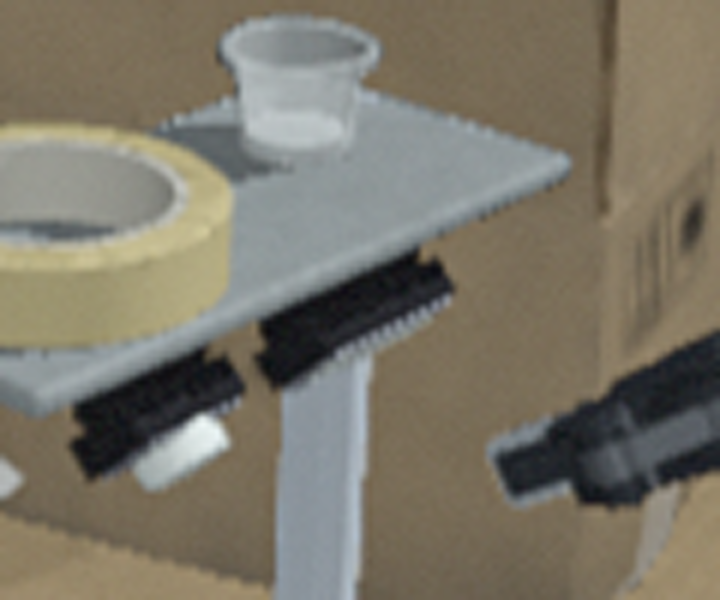

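The lamp key is now almost flush with its housing at about (360,340) in the enlarged crop. The fan key at (185,450) hasn't moved, and the gripper is clear with no contact force.

```bash
python3 -c "
from bench import r
o=r.get_obs();print(o['clock'],o['qvel'].round(3));r.hand_in()"
```

```text
9.7667 [-0.011  0.012 -0.001 -0.02  -0.002  0.001  0.003]
the job is handed in; nothing more can be done
```

I pushed the lamp key home with the closed fingertips, coming from below and in front of the lip, then backed off and handed the job in at 9.8 s.

- **Travel:** the fingertip moved about 8–9 mm square to the key face. It then stopped while I kept pressing, with roughly 22 N into the face, so the key was against its stop.
- **Final picture:** the lamp key sits almost flush in its housing. The fan key, tape and cup are where they were.
- **Arm:** it is about 40 mm clear of the key, with contact force near zero.
- **Disagreements:**
  - The wrist camera put the lamp key about 5 mm further along the front edge than the scene camera did. I aimed between the two, well inside the 50 mm key width.
  - At first the push force was mostly horizontal, which looked like friction on the key face. I shifted the push direction slightly, and the last push gave most of its force upwards.
- **Not checked:** I had no direct reading of either key's travel, so this rests on the fingertip position, the forces and the pictures.

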